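# Load four stacked blanks into their drilling nests

## Robot

A 7-joint arm with a two-finger parallel gripper is mounted at the origin on the work surface. World frame = base frame: x ahead of the robot, y to its left, z up, the work surface at z = 0. Lengths are in m, angles in rad, forces in N, time in s.
With the tool pointing down it reaches from about 0.4 to 0.9 m from the base axis. Payload 5.5 kg.
Tool frame: the origin (TCP) lies at the centre of the arm's flange, where the gripper is bolted on; the fingertips stand 173 mm ahead of it and the grasp point (between the pads) lies ahead of it (manip.tcp_to_grasp is the z of the grasp point in the tool frame, in m); z points along the fingers, y is the line along which they close (so a half turn about z gives the same grasp; the last joint's range is limited). The gripper opens to 85 mm and grips with 20 to 120 N. Pads are 22 mm wide; open, the fingers measure 114 mm over their backs; the gripper's body (76 mm by 85 mm) begins 54 mm behind the grasp point. The pads swing forward as they close: fully open they stand 13 mm farther back than shut.
Start: joints at [-0.954, 0.501, -0.427, 1.55, 0.221, 1.138, -0.21], TCP at [0.225, 0.61, 0.405] pointing down, gripper open.
Joint ranges: [-2.88, 2.88], [-0.31, 2.03], [-1.54, 1.56], [0.2, 2.42], [-1.41, 4.55], [0.19, 2.02], [-2.57, 2.57]. Speed limits (rad/s): [2.57, 2.57, 3.14, 3.14, 3.14, 3.14, 3.14].

## Interface

Orientations are given as a rotation vector (axis times angle).
In Python, from plant import manip gives the robot as it stands.
- The arm moves only by the tool play_rows, never from a script. Its argument "rows" is a list that holds one entry, the list of rows, each a list of 5 numbers: the shift along the tool's x, y, z in cm, then the turn about the tool's z in degrees, then the finger opening in cm, from 0 to 8.54. A call has 1 to 8 rows; each row is the pose to reach, as a shift and turn from the pose commanded when the call began, along the tool's axes at that moment; what a row does not reach only later rows make up. A row lasts 1/8 s, in which the tool goes at most 62.5 mm and 10.7 degrees, less where a joint would pass 70% of its speed; a pose out of reach is approached as far as the arm can. A call with a gripper value outside its range is refused whole. The fingers move at their own pace and stop on an object; "newtons" is the grip in N (left out, the last holds). Time passes only in rows, so rows that repeat a pose let the fingers close. It gives the time, the measured TCP pose, the force, the opening and the grip force at its end, in the units of the state.
- manip.read_state(): the state, without advancing time (a new reading comes with each control period).
- manip.grab_frame(name): name is "scene" or "top" or "wrist"; returns a dict with "image" (480x640x3 uint8, red, green, blue), "fov_y" (degrees; the focal length in pixels is half the picture's height over the tangent of half this angle, whatever the lens; pixels are square), "cx", "cy" (the principal point, pixels), "R" (3x3) and "t" (3): a world point X has camera coordinates R X + t; the wrist camera has in their place "tool_from_camera" (4x4, takes a point from camera to tool coordinates, whose origin is the TCP and whose axes are the flange's). Camera axes: x right, y down, z forward; pixel columns grow to the right and rows downward; lengths in m; the calibration is good to about 2 mm. A picture is of the moment at which its call begins: read the wrist's pose just before it. There is no depth.
- manip.job_done(): hands the job in; it is judged then, once.
The state is a dict: "clock": time; "joint_pos": joint angles; "dq": joint speeds; "effort": joint torques, N m; "eef_pos": TCP position; "eef_rot": TCP orientation; "wrist_force": force on the tool from outside, world axes, zero at the start; "moment": the same for the moment, N m; "grip_width": finger opening in m; "grip_force": force on a finger pad.
Only numpy, scipy, OpenCV 4.12 (cv2) and the standard library are available. Lean on these libraries where they do the work, as an engineer would, in place of code of your own. Each camera call takes 0.05 s, during which the arm holds its last target. There are 200 camera calls.

## Task

Take the stack of four aluminium blanks apart from the top down, one at a time, and seat each blank flat in the fixture nest whose outline matches it: first the square one, then the D-shaped one (its flat against the nest's flat), then the hexagonal one, then the round one. Leave them all lying released in their nests, and do not disturb the hammer or the spray can.

Things in the scene. Friction and masses are not known exactly. Their poses are not given: they have to be found in the camera images.
- blank_square: Loose aluminium blank, 26 mm thick, square, 22 x 22 mm, the topmost and smallest of the stack, 34 g. Origin: centre of the underside; x and y at right angles to its sides; z up through the thickness. Starts with its underside 78 mm above the bench.
- blank_dee: Loose aluminium blank, 26 mm thick, D-shaped: a disc of radius 20 mm cut by one flat 8 mm from its centre; 28 mm from flat to arc, 40 mm across; second from the top, 64 g. Origin: underside, at the arc's centre; x points squarely to the flat (outline from x = -20 to +8 mm), z up. Starts 52 mm above the bench; the square blank stands about 5 mm off its origin, at -x.
- blank_hex: Loose aluminium blank, 26 mm thick, regular hexagon, 48 mm across flats (55 mm over corners), third from the top, 135 g. Origin: centre of the underside; x is at right angles to one pair of flats; z up through the thickness. Starts with its underside 26 mm above the bench.
- blank_round: Loose aluminium blank, 26 mm thick, round, 64 mm in diameter, the bottom of the stack, 220 g. Origin: centre of the underside; z up through the thickness. Starts standing on the bench.
- nest_square: Nest fixed on the bench: black steel plate 100 x 100 x 6 mm with a raised bright steel wall round a square seat. Origin: on the bench under the plate's and the seat's centre; z up. Seat floor 6 mm above the bench, rim 14 mm; the wall, 6 mm thick, flares: 2.5 mm of play all round at the floor, 6 mm at the rim. x and y are at right angles to the seat's sides (and to the plate's edges).
- nest_dee: Nest fixed on the bench: black steel plate 100 x 100 x 6 mm with a raised bright steel wall round a D-shaped seat. Origin: on the bench under the plate's and the seat's centre (of its arc); z up. Seat floor 6 mm above the bench, rim 14 mm; the wall, 6 mm thick, flares: 2.5 mm of play all round at the floor, 6 mm at the rim. x points squarely to the seat's flat side: seated, the blank's x points the same way. It will not go in reversed.
- nest_hex: Nest fixed on the bench: black steel plate 100 x 100 x 6 mm with a raised bright steel wall round a hexagonal seat. Origin: on the bench under the plate's and the seat's centre; z up. Seat floor 6 mm above the bench, rim 14 mm; the wall, 6 mm thick, flares: 2.5 mm of play all round at the floor, 6 mm at the rim. x is at right angles to one pair of the seat's sides.
- nest_round: Nest fixed on the bench: black steel plate 100 x 100 x 6 mm with a raised bright steel wall round a round seat. Origin: on the bench under the plate's and the seat's centre; z up. Seat floor 6 mm above the bench, rim 14 mm; the wall, 6 mm thick, flares: 2.5 mm of play all round at the floor, 6 mm at the rim. The largest seat.
- hammer: Bystander, leave it where it is: hammer with a 260 mm handle lying on the bench beyond the work.
- spray_can: Bystander, leave it where it is: closed spray can, 54 mm in diameter, 130 mm high, standing at the left of the work. Origin: centre of its underside.

How it is judged:
By the outcome, as a careful person would: the job done as asked, in the order asked, and still so for the second after the job is handed in, with the robot touching nothing.
It also fails if it takes over 128 s, if anything falls off the work surface, if the arm or the gripper's body presses on something with over 40 N, if the wrist force passes 120 N, or if a joint passes its speed limit or range.

## Working session

There is one attempt and no reset: what is moved stays moved. The work goes in short steps, Python scripts to look and compute and a tool call to move; the robot and the scene stay as the last step left them, time stands still between calls to the robot, and variables do not carry over. Pictures are saved under pics/ and viewed, at most 14 in all, crops included, and the job is handed in when it is done.

Besides the shell and the picture viewer there is one more tool, called after "Emit:" as name(argument=value, ...), one argument or row to a line, values as JSON. play_rows: Moves the arm, as the interface text tells. Its arguments: {"type":"object","properties":{"rows":{"type":"array"},"newtons":{"type":"number"}},"required":["rows"]}

```bash
mkdir -p pics
cat > h.py <<'E'
import numpy as np, cv2
from plant import manip
from scipy.spatial.transform import Rotation as Ro
def grab(n):
    s=manip.read_state(); f=manip.grab_frame(n); f['s']=s
    im=cv2.cvtColor(np.asarray(f['image']),cv2.COLOR_RGB2BGR); f['bgr']=im
    f['f']=240/np.tan(np.radians(f['fov_y'])/2)
    if n=='wrist':
        T=np.array(f['tool_from_camera']); W=np.eye(4); W[:3,:3]=Ro.from_rotvec(s['eef_rot']).as_matrix(); W[:3,3]=s['eef_pos']
        M=W@T; f['Rw']=M[:3,:3]; f['C']=M[:3,3]
    else:
        R=np.array(f['R']); f['Rw']=R.T; f['C']=-R.T@np.array(f['t'])
    return f
def cast(f,uv,z):
    uv=np.atleast_2d(np.asarray(uv,float)); d=np.c_[(uv[:,0]-f['cx'])/f['f'],(uv[:,1]-f['cy'])/f['f'],np.ones(len(uv))]@f['Rw'].T
    return f['C']+d*((z-f['C'][2])/d[:,2])[:,None]
def proj(f,X):
    c=(np.atleast_2d(X)-f['C'])@f['Rw']; return c[:,:2]/c[:,2:]*f['f']+[f['cx'],f['cy']]
E
python3 - <<'E'
from h import *
print(manip.tcp_to_grasp,manip.read_state())
for n in ['scene','top','wrist']:
    f=grab(n); cv2.imwrite(f'pics/{n}0.png',f['bgr']); print(n,f['C'],f['Rw'],f['fov_y'],f['cx'],f['cy'])
E
```

```text
0.1547 {'clock': 0.0, 'joint_pos': array([-0.95380769,  0.50186159, -0.4267624 ,  1.55146498,  0.22080022,
        1.13833121, -0.21031415]), 'dq': array([-1.29870710e-03,  2.42177319e-06, -5.34691904e-04, -1.22992119e-03,
        2.12860968e-03,  6.67715224e-04,  5.29559996e-04]), 'effort': array([ 2.83284289e-04, -5.69518983e+01, -5.81556827e+00, -2.80930048e+01,
        1.06688740e-02,  1.19714366e-02, -3.51162853e-06]), 'eef_pos': array([0.22513614, 0.60937448, 0.40364163]), 'eef_rot': array([-0.55273672, -3.09217718,  0.00309301]), 'wrist_force': array([-0.33342411,  0.54376871, -0.42343593]), 'moment': array([-0.01337384, -0.03064406, -0.01973392]), 'grip_force': 0.0, 'grip_width': 0.0858329419621443}
scene [ 1.34592916 -0.14291021  0.95286921] [[ 0.30617683  0.68817194 -0.65778046]
 [ 0.95185976 -0.23203991  0.20030095]
 [-0.01478983 -0.68744226 -0.72608842]] 46.39746199401465 322.2024370727759 237.0383417662119
top [0.33332024 0.11802897 1.25490009] [[ 0.00553917 -0.98157561  0.1909938 ]
 [-0.99998186 -0.00498543  0.00337962]
 [-0.00236517 -0.19100906 -0.98158542]] 54.21143926177068 323.36003379382726 239.41841002412878
wrist [0.14841071 0.63663969 0.37252565] [[ 0.34753524  0.89002077  0.29509709]
 [ 0.93766559 -0.32934513 -0.1109731 ]
 [-0.00157957  0.31526945 -0.94900088]] 69.40223355815196 319.5199072858699 237.0434895833789
```

View pics/top0.png

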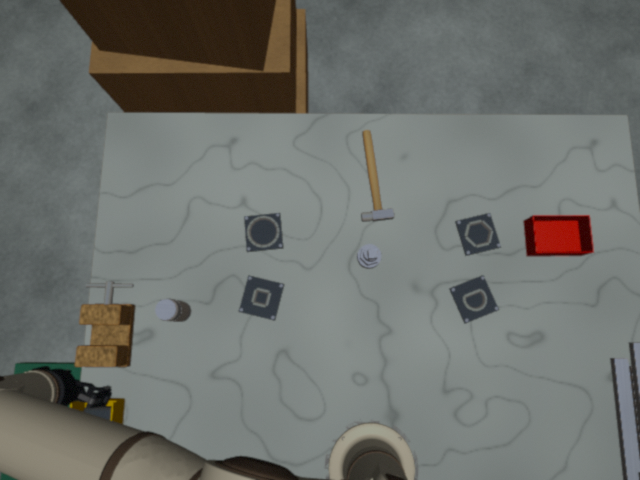

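View pics/scene0.png

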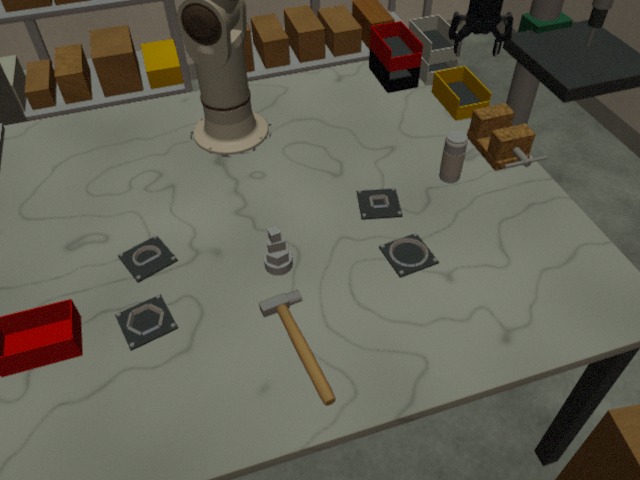

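The top view shows the square nest at (262,297), round (264,232), hex (478,234), dee (474,299), the stack at (369,257), the can at (170,309) and the hammer head at (378,215). The scene view agrees.

Run:
```python
from h import *
f=grab('top'); im=f['bgr']; hsv=cv2.cvtColor(im,cv2.COLOR_BGR2HSV)
def show(name,u,v,r=32):
    c=im[v-r:v+r,u-r:u+r]; return cv2.resize(c,None,fx=5,fy=5,interpolation=cv2.INTER_CUBIC)
for n,(u,v) in dict(square=(262,297),round=(264,232),hex=(478,234),dee=(474,299)).items():
    m=np.zeros(im.shape[:2],np.uint8); g=cv2.cvtColor(im,cv2.COLOR_BGR2GRAY)
    m[v-32:v+32,u-32:u+32]=(g[v-32:v+32,u-32:u+32]<80)*255
    cs,_=cv2.findContours(m,cv2.RETR_EXTERNAL,cv2.CHAIN_APPROX_NONE); c=max(cs,key=cv2.contourArea)
    P=cast(f,c[:,0,:],0.006)[:,:2]; r=cv2.minAreaRect((P*1000).astype(np.float32)); print(n,r)
print('stack',cast(f,[[369,257]],.05),'can',cast(f,[[165,309]],.13),cast(f,[[362,216],[393,214]],.02))
cv2.imwrite('pics/st.png',show('s',369,250,48))
```

```text
square ((419.18353271484375, 286.5081787109375), (97.23274230957031, 96.77357482910156), 77.16570281982422)
round ((598.4220581054688, 287.23858642578125), (69.26545715332031, 69.914794921875), 58.44204330444336)
hex ((593.9934692382812, -295.77032470703125), (96.73274230957031, 98.63407135009766), 14.309805870056152)
dee ((418.5415954589844, -275.6053771972656), (96.87876892089844, 98.2095718383789), 21.501901626586914)
stack [[0.52182893 0.0033323  0.05      ]] can [[0.38176531 0.49744711 0.13      ]] [[ 0.63876162  0.01796842  0.02      ]
 [ 0.64475563 -0.06610328  0.02      ]]
```

View pics/st.png

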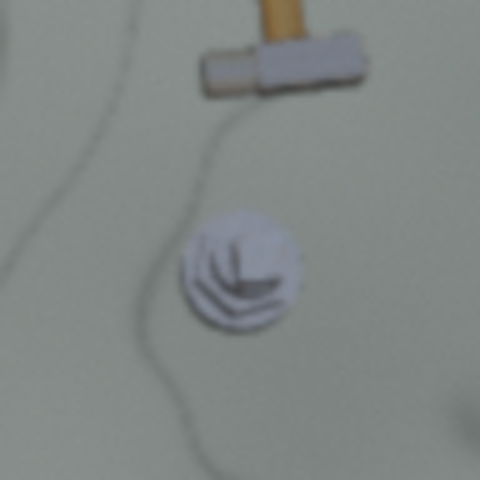

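```bash
cat >> h.py <<'E'
def plan(p,closeang=None,s=None):
    "shift (cm, tool axes) to TCP p; turn (deg) so that closing axis lies at world angle closeang (mod 180)"
    s=s or manip.read_state(); R=Ro.from_rotvec(s['eef_rot']).as_matrix()
    sh=R.T@(np.asarray(p)-s['eef_pos'])*100
    a=np.degrees(np.arctan2(R[1,1],R[0,1])); t=0
    if closeang is not None: t=-((closeang-a+90)%180-90)
    print('shift cm',sh.round(2),'turn',round(t,1),'now y-ang',round(a,1),'q7',np.round(s['joint_pos'][6],2),'pos',s['eef_pos'].round(4),'tilt',R[:,2].round(3))
E
python3 -c "
from h import *
plan([.52,0,.40],90)
f=grab('wrist');print(np.array(f['tool_from_camera']).round(3))"
```

```text
shift cm [-48.77 -46.97   0.46] turn -20.3 now y-ang 69.7 q7 -0.21 pos [0.2251 0.6095 0.4041] tilt [-0.    -0.001 -1.   ]
[[-0.001 -0.949 -0.315  0.081]
 [ 1.    -0.001 -0.    -0.001]
 [-0.    -0.315  0.949  0.031]
 [ 0.     0.     0.     1.   ]]
```

Emit:
play_rows(
  rows=[
    [[-6, -5.8, 0.05, -2.5, 8.5], [-12, -11.6, 0.1, -5, 8.5], [-18, -17.4, 0.15, -7.5, 8.5], [-24, -23.2, 0.2, -10, 8.5], [-30, -29, 0.25, -12.5, 8.5], [-36, -34.8, 0.3, -15, 8.5], [-42, -40.6, 0.4, -17.5, 8.5], [-48.8, -47, 0.5, -20.3, 8.5]],
  ],
)

```text
clock: 1.25
eef_pos: [0.4428, 0.1575, 0.4017]
eef_rot: [-0.004, 3.141, 0.0]
wrist_force: [1.0, 0.6, -0.4]
grip_width: 0.0852
grip_force: 0.0
```

```bash
python3 -c "
from h import *
plan([.52,0,.40],90)"
```

```text
shift cm [ -7.68 -15.77   0.18] turn 0.1 now y-ang 90.1 q7 1.12 pos [0.4428 0.1575 0.4017] tilt [ 0.001  0.    -1.   ]
```

Emit:
play_rows(
  rows=[
    [[-2.5, -5.2, 0, 0, 8.5], [-5, -10.5, 0, 0, 8.5], [-7.7, -15.7, 0, 0, 8.5], [-7.7, -15.7, 0, 0, 8.5]],
  ],
)

```text
clock: 1.75
eef_pos: [0.5207, -0.003, 0.4013]
eef_rot: [0.013, 3.141, -0.003]
wrist_force: [-0.3, 0.2, -0.5]
grip_width: 0.0851
grip_force: 0.0
```

```bash
python3 -c "
from h import *
plan([.52,0,.40],90)
f=grab('wrist');cv2.imwrite('pics/w1.png',f['bgr'])
print(proj(f,[[.52,0,.104],[.52,0,.026]]))"
```

```text
shift cm [0.07 0.3  0.13] turn -0.5 now y-ang 89.5 q7 1.48 pos [ 0.5207 -0.003   0.4013] tilt [ 0.001 -0.002 -1.   ]
[[325.10274958 227.97186206]
 [324.05836786 205.58816968]]
```

View pics/w1.png

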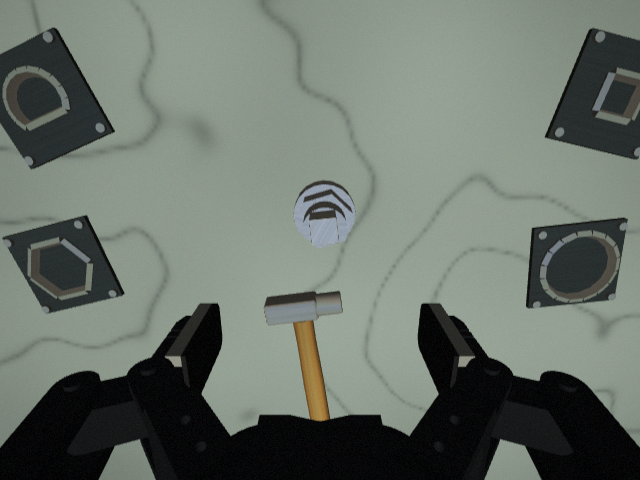

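Emit:
play_rows(
  rows=[
    [[0, 0.3, 3.6, -0.5, 8.5], [0.1, 0.3, 7.3, -0.5, 8.5], [0.1, 0.3, 7.3, -0.5, 8.5]],
  ],
)

```text
clock: 2.17
eef_pos: [0.5164, 0.007, 0.3259]
eef_rot: [0.019, -3.135, -0.001]
wrist_force: [-0.5, -0.4, 0.4]
grip_width: 0.0849
grip_force: 0.0
```

```bash
python3 -c "
from h import *
plan([.52,0,.33],90)
f=grab('wrist');p=proj(f,[[.52,0,.104]])[0].astype(int);u,v=320,240;print(p)
np.save('pics/w2.npy',f['bgr'])
im=f['bgr'][v-100:v+100,u-130:u+130];cv2.imwrite('pics/w2.png',cv2.resize(im,None,fx=3,fy=3,interpolation=cv2.INTER_CUBIC))"
```

```text
shift cm [-0.35 -0.7  -0.41] turn 0.7 now y-ang 90.7 q7 1.46 pos [0.5164 0.007  0.3259] tilt [-0.007  0.001 -1.   ]
[309 273]
```

View pics/w2.png

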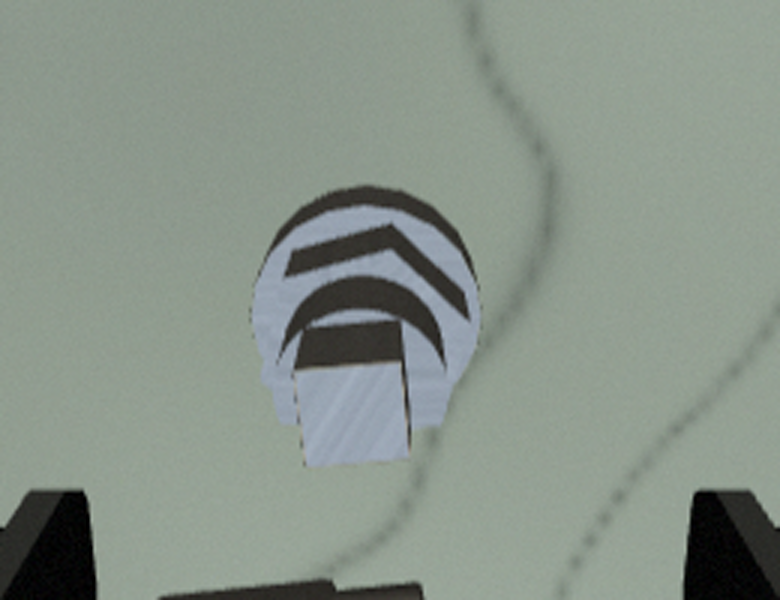

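The crop shows the square's top with corners at about (294,370), (402,361), (411,457), (305,466). The dee's arc faces the camera (-x), and the hex's front corner is at (390,248).

```bash
python3 -c "
from h import *
f=grab('wrist');plan([.52,0,.33],90,f['s']);print(f['s']['dq'].round(3))
c=np.array([[294,370],[402,361],[411,457],[305,466]],float);c=(c+.5)/3-.5+[190,140]
g=cv2.cvtColor(f['bgr'],cv2.COLOR_BGR2GRAY);g0=cv2.cvtColor(np.load('pics/w2.npy'),cv2.COLOR_BGR2GRAY)
for q in (g0,g):print(cv2.cornerSubPix(q,c.astype(np.float32).reshape(-1,1,2).copy(),(3,3),(-1,-1),(3,30,.01)).reshape(-1,2).round(1).tolist())
P=cast(f,c,.104);print(P.round(4),P.mean(0))
d=np.roll(P,-1,0)-P;print(np.linalg.norm(d,axis=1),np.degrees(np.arctan2(d[:,1],d[:,0])))
"
```

```text
shift cm [-0.23 -0.68 -0.22] turn 0.7 now y-ang 90.7 q7 1.46 pos [0.5176 0.0068 0.3278] tilt [-0.003  0.001 -1.   ]
[ 0.005 -0.031  0.005 -0.043 -0.002  0.002  0.002]
[[287.3999938964844, 263.1000061035156], [324.29998779296875, 260.5], [325.6000061035156, 289.20001220703125], [291.3999938964844, 293.29998779296875]]
[[287.70001220703125, 263.0], [324.79998779296875, 262.6000061035156], [326.70001220703125, 292.0], [293.20001220703125, 297.3999938964844]]
[[ 0.5158 -0.0131  0.104 ]
 [ 0.5137  0.0085  0.104 ]
 [ 0.5349  0.0106  0.104 ]
 [ 0.5372 -0.0112  0.104 ]] [ 0.52539509 -0.00129419  0.104     ]
[0.02169415 0.02137004 0.02198065 0.02147056] [  95.69359313    5.77972031  -84.04824263 -174.98466449]
```

```bash
python3 -c "
from h import *
plan([.526,-.001,.262],95.5)"
```

```text
shift cm [-0.75 -0.77  6.7 ] turn -4.9 now y-ang 90.6 q7 1.46 pos [0.5184 0.0066 0.329 ] tilt [ 0.     0.001 -1.   ]
```

Emit:
play_rows(
  rows=[
    [[-0.75, -0.75, 0, -4.9, 8.5], [-0.75, -0.75, 3, -4.9, 8.5], [-0.75, -0.75, 5, -4.9, 8.5], [-0.75, -0.75, 5.5, -4.9, 8.5], [-0.75, -0.75, 5.5, -4.9, 8.5], [-0.75, -0.75, 5.5, -4.9, 8.5]],
  ],
)

```text
clock: 3.02
eef_pos: [0.5267, -0.0019, 0.2747]
eef_rot: [-0.149, 3.136, -0.0]
wrist_force: [0.9, 0.1, -0.5]
grip_width: 0.085
grip_force: 0.0
```

```bash
python3 -c "
from h import *
plan([.526,-.001,.262],95.5)"
```

```text
shift cm [0.06 0.09 1.27] turn -0.1 now y-ang 95.4 q7 1.54 pos [ 0.5267 -0.0019  0.2747] tilt [ 0.002  0.    -1.   ]
```

Emit:
play_rows(
  rows=[
    [[0.05, 0.1, 0.7, 0, 6], [0.05, 0.1, 1.25, 0, 4], [0.05, 0.1, 1.25, 0, 3], [0.05, 0.1, 1.25, 0, 2.6], [0.05, 0.1, 1.25, 0, 1.5], [0.05, 0.1, 1.25, 0, 1.5], [0.05, 0.1, 1.25, 0, 1.5], [0.05, 0.1, 1.25, 0, 1.5]],
  ],
  newtons=35,
)

```text
clock: 4.03
eef_pos: [0.5255, -0.0011, 0.261]
eef_rot: [-0.149, 3.138, 0.0]
wrist_force: [-0.0, -0.3, 1.6]
grip_width: 0.0211
grip_force: 35.6
```

```bash
python3 -c "
from h import *
plan([.526,-.001,.34],95.5);print(manip.read_state()['grip_width'],manip.read_state()['grip_force'])
f=grab('wrist');cv2.imwrite('pics/w3.png',f['bgr'][100:420,100:540])"
```

```text
shift cm [-0.06  0.   -7.9 ] turn -0.1 now y-ang 95.4 q7 1.53 pos [ 0.5255 -0.0011  0.261 ] tilt [ 0.  0. -1.]
0.021114478108320997 35.57258069515228
```

View pics/w3.png

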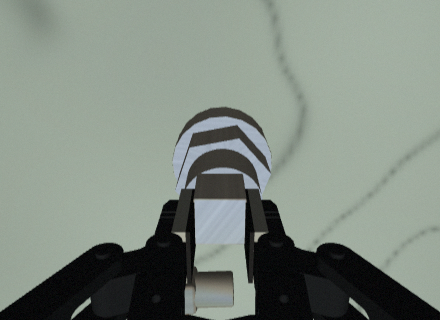

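Emit:
play_rows(
  rows=[
    [[0, 0, -2.5, 0, 1.5], [0, 0, -7, 0, 1.5], [0, 0, -9, 0, 1.5], [0, 0, -9, 0, 1.5]],
  ],
)

```text
clock: 4.58
eef_pos: [0.526, -0.001, 0.3524]
eef_rot: [-0.148, 3.134, -0.0]
wrist_force: [-0.0, 0.6, -0.9]
grip_width: 0.021
grip_force: 35.4
```

```bash
python3 -c "
from h import *
plan([.419,.2865,.32],77.2);print(manip.read_state()['grip_width'])"
```

```text
shift cm [ 7.94 29.64  3.2 ] turn 18.2 now y-ang 95.4 q7 1.56 pos [ 0.526  -0.001   0.3524] tilt [ 0.004 -0.    -1.   ]
0.021048030098472024
```

Emit:
play_rows(
  rows=[
    [[1.2, 4.5, 0, 3, 1.5], [2.5, 9.5, 0.5, 6, 1.5], [4, 15, 1, 9, 1.5], [5.3, 20, 2, 12, 1.5], [6.6, 25, 3, 15, 1.5], [7.9, 29.6, 3.2, 18.2, 1.5], [7.9, 29.6, 3.2, 18.2, 1.5], [7.9, 29.6, 3.2, 18.2, 1.5]],
  ],
)

```text
clock: 5.58
eef_pos: [0.4184, 0.2854, 0.3176]
eef_rot: [-0.348, -3.121, 0.003]
wrist_force: [0.4, -0.1, -0.3]
grip_width: 0.021
grip_force: 35.4
```

```bash
cat >> h.py <<'E'
def nest(f,c,name=None,r=.09):
    "refine nest about world point c: inner seat contour (rim, z=.014) and dark plate (z=.006)"
    im=f['bgr']; g=cv2.cvtColor(im,cv2.COLOR_BGR2GRAY)
    u,v=proj(f,[[c[0],c[1],.006]])[0]
    w=np.array([[c[0]+a*.068,c[1]+b*.068,.006] for a,b in((1,1),(1,-1),(-1,-1),(-1,1))])
    m=np.zeros_like(g); cv2.fillPoly(m,[proj(f,w).astype(np.int32)],255)
    d=((g<90)*255).astype(np.uint8)&m
    cs,_=cv2.findContours(d,cv2.RETR_EXTERNAL,cv2.CHAIN_APPROX_NONE); k=cv2.convexHull(np.vstack([q for q in cs if cv2.contourArea(q)>30]))
    P=cast(f,k[:,0],.006)[:,:2]; print('plate',cv2.minAreaRect((P*1000).astype(np.float32)))
    if name:
        p=proj(f,w).astype(int); a=np.maximum(p.min(0),0); b=p.max(0); crop=im[a[1]:b[1],a[0]:b[0]]; s=min(600/crop.shape[0],800/crop.shape[1],3); s=int(max(s,1)); cv2.imwrite(name,cv2.resize(crop,None,fx=s,fy=s)); print('crop at',a,'scale',s)
E
python3 -c "
from h import *
f=grab('wrist');plan([.419,.2865,.32],77.2,f['s']);nest(f,[.419,.2865],'pics/n1.png')"
```

```text
shift cm [-0.04  0.12 -0.24] turn 0.1 now y-ang 77.3 q7 0.59 pos [0.4184 0.2854 0.3176] tilt [-0.002 -0.002 -1.   ]
plate ((433.83685302734375, 281.2220764160156), (101.32010650634766, 132.76046752929688), 76.32555389404297)
crop at [220 123] scale 3
```

View pics/n1.png

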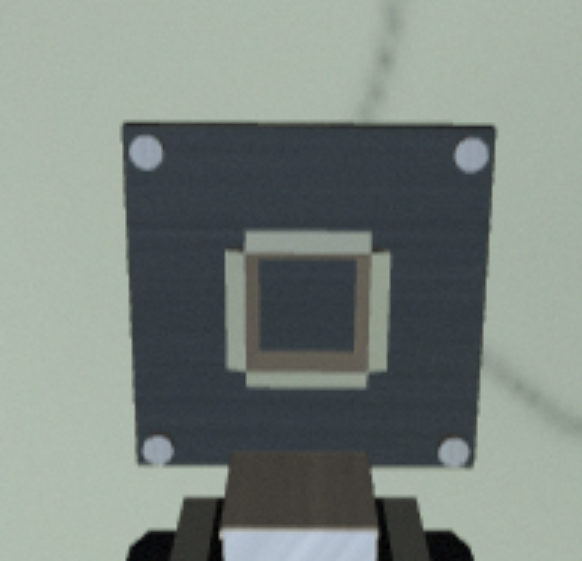

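The crop shows the square nest with plate corners at (124,123), (495,126), (474,466), (138,464). The seat floor is a dark square at (259,258)–(355,351), and the held blank's front face is at the bottom of the crop.

```bash
python3 -c "
from h import *
f=grab('wrist')
q=lambda L:np.array(L)/3+[220,123]
for L in ([[124,123],[495,126],[474,466],[138,464]],[[259,258],[356,257],[355,351],[260,352]]):
    P=cast(f,q(L),.006);d=np.roll(P,-1,0)-P
    print(P.mean(0),np.linalg.norm(d,axis=1),np.degrees(np.arctan2(d[:,1],d[:,0])).round(1))
z=f['s']['eef_pos'][2]-.261+.104
B=cast(f,q([[223,529],[377,529]]),z);print(z,B)
R=Ro.from_rotvec(f['s']['eef_rot']).as_matrix();print((B-f['s']['eef_pos'])@R)
plan([.419,.2865,.193],77.2)
"
```

```text
[0.41919442 0.28575593 0.006     ] [0.09866364 0.09917856 0.0994434  0.09937942] [  76.7  -13.1 -103.2  166.5]
[0.4195672  0.28561837 0.006     ] [0.02686008 0.02749196 0.02709667 0.02751313] [  77.7  -12.5 -102.2  167. ]
0.16084184773351556 [[0.40345821 0.27648394 0.16084185]
 [0.40809798 0.29683896 0.16084185]]
[[ 0.01304845 -0.01126201  0.15703375]
 [ 0.01304305  0.00961508  0.15699428]]
shift cm [ 0.05  0.21 12.51] turn -0.1 now y-ang 77.1 q7 0.59 pos [0.4192 0.2846 0.3181] tilt [-0.001 -0.001 -1.   ]
```

Emit:
play_rows(
  rows=[
    [[-0.15, 0.1, 3, 0, 1.5], [-0.15, 0.1, 7, 0, 1.5], [-0.15, 0.1, 9.5, 0, 1.5], [-0.15, 0.1, 10.5, 0, 1.5], [-0.15, 0.1, 10.8, 0, 1.5], [-0.15, 0.1, 10.8, 0, 1.5]],
  ],
)

```text
clock: 6.42
eef_pos: [0.4209, 0.2868, 0.2116]
eef_rot: [0.35, 3.121, 0.001]
wrist_force: [0.4, 0.2, -0.2]
grip_width: 0.0212
grip_force: 35.4
```

```bash
python3 -c "
from h import *
plan([.4194,.2857,.191],76.9);f=grab('wrist');cv2.imwrite('pics/w4.png',f['bgr'][150:400,170:470])"
```

```text
shift cm [ 0.13 -0.14  2.06] turn 0.3 now y-ang 77.2 q7 0.53 pos [0.4209 0.2868 0.2116] tilt [ 0.001  0.001 -1.   ]
```

View pics/w4.png

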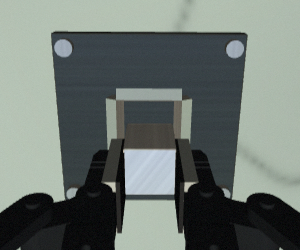

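Emit:
play_rows(
  rows=[
    [[0, -0.05, 0.8, 0, 1.5], [0, -0.05, 1.5, 0, 1.5], [0, -0.05, 2.1, 0, 1.5], [0, -0.05, 2.1, 0, 1.5], [0, -0.05, 2.1, 0, 1.5]],
  ],
)

```text
clock: 7.1
eef_pos: [0.4202, 0.2863, 0.1897]
eef_rot: [-0.349, -3.122, 0.0]
wrist_force: [-1.0, -1.0, -0.0]
grip_width: 0.0212
grip_force: 35.5
```

Emit:
play_rows(
  rows=[
    [[0, 0, 0, 0, 3], [0, 0, 0, 0, 4], [0, 0, 0, 0, 5], [0, 0, -4, 0, 8], [0, 0, -10, 0, 8.5], [0, 0, -14, 0, 8.5], [0, 0, -14, 0, 8.5], [0, 0, -14, 0, 8.5]],
  ],
)

```text
clock: 8.1
eef_pos: [0.42, 0.286, 0.3295]
eef_rot: [-0.35, -3.122, 0.001]
wrist_force: [-0.7, -0.0, -0.2]
grip_width: 0.085
grip_force: 0.0
```

```bash
python3 -c "
from h import *
f=grab('wrist');plan([.52,0,.32],90,f['s'])
p=proj(f,[[.4194,.2857,.02]])[0].astype(int);print(p);u,v=p
cv2.imwrite('pics/n2.png',cv2.resize(f['bgr'][max(v-80,0):v+80,u-90:u+90],None,fx=3,fy=3))"
```

```text
shift cm [-16.08 -25.67   0.96] turn -12.8 now y-ang 77.2 q7 0.6 pos [0.42   0.286  0.3295] tilt [-0. -0. -1.]
[320 224]
```

View pics/n2.png

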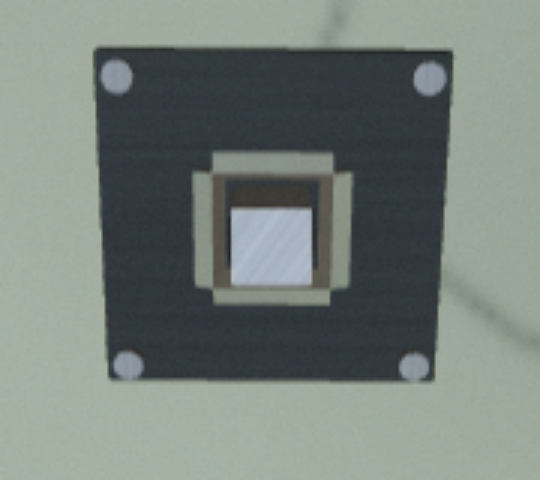

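The square is seated flat in its nest. Next is the dee.

Emit:
play_rows(
  rows=[
    [[-2.7, -4.3, 0, -2, 8.5], [-5.5, -8.6, 0, -4, 8.5], [-8.2, -13, 0, -6, 8.5], [-11, -17.2, 0.5, -8, 8.5], [-13.6, -21.5, 0.9, -10, 8.5], [-16.1, -25.7, 0.9, -12.8, 8.5], [-16.1, -25.7, 0.9, -12.8, 8.5], [-16.1, -25.7, 0.9, -12.8, 8.5]],
  ],
)

```text
clock: 9.15
eef_pos: [0.5198, 0.0005, 0.3194]
eef_rot: [0.0, -3.139, -0.001]
wrist_force: [0.4, 0.7, 0.2]
grip_width: 0.0851
grip_force: 0.0
```

```bash
python3 -c "
from h import *
f=grab('wrist');plan([.52,0,.32],90,f['s']);np.savez('pics/w5.npz',bgr=f['bgr'])
p=proj(f,[[.522,0,.078]])[0].astype(int);u,v=p;print(u,v)
cv2.imwrite('pics/w5.png',cv2.resize(f['bgr'][v-60:v+60,u-70:u+70],None,fx=5,fy=5,interpolation=cv2.INTER_CUBIC))"
```

```text
shift cm [-0.02 -0.05 -0.06] turn 0.0 now y-ang 90.0 q7 1.45 pos [5.198e-01 5.000e-04 3.194e-01] tilt [-0.003  0.001 -1.   ]
319 258
```

View pics/w5.png

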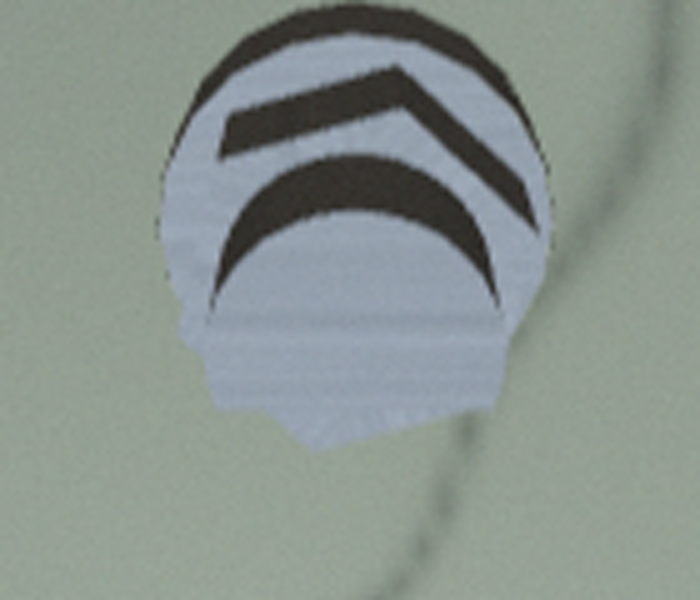

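The crop shows the dee's arc facing the camera, apex at (355,210). Its flat is at the back from about (222,408) to (492,408), and a hex corner protrudes at (315,450).

```bash
python3 -c "
from h import *
from scipy.optimize import least_squares
f=grab('wrist');plan([.52,0,.32],90,f['s'])
q=lambda L:(np.array(L)+.5)/5-.5+[319-70,258-60]
A=cast(f,q([[213,308],[250,247],[300,218],[355,210],[410,219],[460,255],[498,308]]),.078)
r=least_squares(lambda p:np.hypot(A[:,0]-p[0],A[:,1]-p[1])-.02,[.53,0]);print(r.x,r.fun.round(4))
F=cast(f,q([[222,408],[492,408]]),.078);d=F[1]-F[0];print(F,np.linalg.norm(d));n=np.array([d[1],-d[0]])/np.linalg.norm(d[:2]);print('flat dir',np.degrees(np.arctan2(n[1],n[0])),'dist',(F[:,:2]-r.x)@n)
H=cast(f,q([[218,159],[402,106],[538,233]]),.052);print('hex',H,np.linalg.norm(np.diff(H,axis=0),axis=1),np.degrees(np.arctan2(*np.diff(H,axis=0)[:,1::-1].T)) )
C=cast(f,q([[175,165],[215,95],[300,42],[355,34],[420,44],[490,90],[540,170]]),.026)
r=least_squares(lambda p:np.hypot(C[:,0]-p[0],C[:,1]-p[1])-.032,[.53,0]);print('round',r.x,r.fun.round(4))
"
```

```text
shift cm [-0.02 -0.12 -0.03] turn 0.1 now y-ang 90.1 q7 1.45 pos [0.5198 0.0012 0.3197] tilt [-0.002  0.001 -1.   ]
[5.29249861e-01 4.25971696e-04] [-0.0005  0.0001  0.0002  0.0001  0.0002 -0.0004 -0.    ]
[[ 0.53707106 -0.01714359  0.078     ]
 [ 0.53706917  0.01886695  0.078     ]] 0.03601054540065716
flat dir 0.003010492144023002 dist [0.00782028 0.00782028]
hex [[ 0.51030041 -0.01894906  0.052     ]
 [ 0.50246174  0.00724984  0.052     ]
 [ 0.52149268  0.02712057  0.052     ]] [0.02734644 0.02751404] [106.65709025  46.23667542]
round [0.53049936 0.00084167] [-0.0011 -0.0003  0.0004  0.0005  0.0005 -0.0005 -0.001 ]
```

Emit:
play_rows(
  rows=[
    [[-0.1, 0, 0, 10.5, 8.5], [-0.2, 0, 0, 21, 8.5], [-0.3, -0.05, 0, 31.5, 8.5], [-0.35, -0.1, 0, 42, 8.5], [-0.35, -0.1, 0, 52.5, 8.5], [-0.35, -0.1, 0, 63, 8.5], [-0.35, -0.1, 0, 73.5, 8.5], [-0.35, -0.1, 0, 84, 8.5]],
  ],
)

```text
clock: 10.25
eef_pos: [0.5236, 0.001, 0.3206]
eef_rot: [-2.104, -2.331, 0.0]
wrist_force: [-1.1, -0.3, -0.1]
grip_width: 0.0851
grip_force: 0.0
```

```bash
python3 -c "
from h import *
plan([.5233,.0004,.235],0)"
```

```text
shift cm [-0.06 -0.03  8.56] turn 5.9 now y-ang 5.9 q7 0.1 pos [0.5236 0.001  0.3206] tilt [-0.001  0.001 -1.   ]
```

Emit:
play_rows(
  rows=[
    [[-0.05, -0.03, 2, 5.9, 8.5], [-0.05, -0.03, 5, 5.9, 8], [-0.05, -0.03, 7.5, 5.9, 7], [-0.05, -0.03, 8.5, 5.9, 6], [-0.05, -0.03, 8.5, 5.9, 5], [-0.05, -0.03, 8.5, 5.9, 4], [-0.05, -0.03, 8.5, 5.9, 3.5], [-0.05, -0.03, 8.5, 5.9, 3.5]],
  ],
)

```text
clock: 11.25
eef_pos: [0.524, -0.0015, 0.2365]
eef_rot: [2.219, 2.223, 0.001]
wrist_force: [0.9, -0.1, 0.4]
grip_width: 0.0349
grip_force: 0.0
```

```bash
python3 -c "
from h import *
plan([.5233,.0004,.235],0)"
```

```text
shift cm [ 0.19 -0.07  0.15] turn 0.1 now y-ang 0.1 q7 0.04 pos [ 0.524  -0.0015  0.2365] tilt [ 0.001  0.    -1.   ]
```

Emit:
play_rows(
  rows=[
    [[0.15, -0.06, 0.1, 0, 3.4], [0.15, -0.06, 0.1, 0, 2.2], [0.15, -0.06, 0.1, 0, 2.2], [0.15, -0.06, 0.1, 0, 2.2], [0.15, -0.06, 0.1, 0, 2.2]],
  ],
  newtons=40,
)

```text
clock: 11.88
eef_pos: [0.5234, 0.0002, 0.2351]
eef_rot: [2.219, 2.224, 0.001]
wrist_force: [-0.3, 1.0, 3.9]
grip_width: 0.0262
grip_force: 40.0
```

Emit:
play_rows(
  rows=[
    [[0, 0, -0.5, 0, 2.2], [0, 0, -2, 0, 2.2], [0, 0, -6, 0, 2.2], [0, 0, -9, 0, 2.2], [0, 0, -9, 0, 2.2]],
  ],
)

```text
clock: 12.5
eef_pos: [0.5242, -0.0002, 0.328]
eef_rot: [2.217, 2.221, 0.007]
wrist_force: [0.9, -0.4, -1.3]
grip_width: 0.0262
grip_force: 39.6
```

```bash
python3 -c "
from h import *
plan([.4185,-.2756,.32],21.5);print(manip.read_state()['grip_width'])"
```

```text
shift cm [-27.52 -10.63   0.73] turn -21.4 now y-ang 0.1 q7 0.01 pos [ 5.242e-01 -2.000e-04  3.280e-01] tilt [ 0.006  0.    -1.   ]
0.02618535294466113
```

Emit:
play_rows(
  rows=[
    [[-4.5, -1.8, 0, -3.5, 2.2], [-9, -3.6, 0, -7, 2.2], [-14, -5.5, 0, -11, 2.2], [-19, -7.5, 0.5, -15, 2.2], [-24, -9.5, 0.8, -19, 2.2], [-27.7, -11.2, 0.8, -21.4, 2.2], [-27.7, -11.2, 0.8, -21.4, 2.2], [-27.7, -11.2, 0.8, -21.4, 2.2]],
  ],
)

```text
clock: 13.5
eef_pos: [0.4116, -0.2766, 0.3163]
eef_rot: [-1.767, -2.596, -0.001]
wrist_force: [-0.3, 0.2, -0.8]
grip_width: 0.0264
grip_force: 39.5
```

```bash
python3 -c "
from h import *
f=grab('wrist');plan([.413,-.278,.32],21.5,f['s']);nest(f,[.4185,-.2756],'pics/n3.png')"
```

```text
shift cm [-0.18  0.08 -0.37] turn 0.0 now y-ang 21.5 q7 1.0 pos [ 0.4116 -0.2766  0.3163] tilt [-0.001  0.001 -1.   ]
plate ((424.8446350097656, -294.4504089355469), (99.41649627685547, 135.21121215820312), 21.442602157592773)
crop at [227 114] scale 2
```

View pics/n3.png

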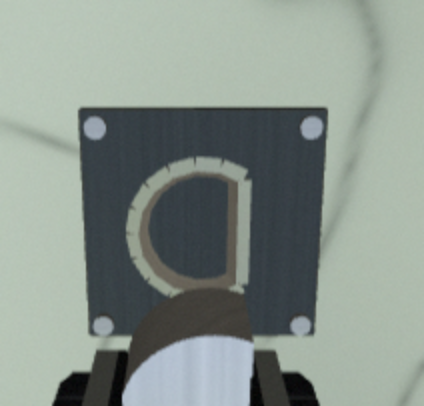

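The crop shows the dee nest with plate corners at (80,108), (327,109), (313,335), (91,335) and its flat on the right. The held dee also has its flat on the right, with the top-front arc running from (128,378) to (252,338).

```bash
python3 -c "
from h import *
from scipy.optimize import least_squares
f=grab('wrist');plan([.413,-.278,.32],21.5,f['s'])
q=lambda L:(np.array(L)+.5)/2-.5+[227,114]
s=f['s'];R=Ro.from_rotvec(s['eef_rot']).as_matrix();T=lambda P:(P-s['eef_pos'])@R*1000
P=cast(f,q([[80,108],[327,109],[313,335],[91,335]]),.006);d=np.roll(P,-1,0)-P
print(P.mean(0),T(P.mean(0)),np.linalg.norm(d,axis=1),np.degrees(np.arctan2(d[:,1],d[:,0])).round(1))
z=s['eef_pos'][2]-.157
A=T(cast(f,q([[128,378],[150,354],[185,338],[215,334],[235,336]]),z))
r=least_squares(lambda p:np.hypot(A[:,0]-p[0],A[:,1]-p[1])-20,[0,0]);print('dee origin tool mm',r.x,r.fun.round(2))
print('flat',T(cast(f,q([[253,340],[251.5,400]]),z)))
"
```

```text
shift cm [-0.22  0.01 -0.36] turn 0.1 now y-ang 21.6 q7 1.0 pos [ 0.4121 -0.276   0.3164] tilt [-0.001  0.001 -1.   ]
[ 0.41907359 -0.27695843  0.006     ] [ -3.86801641   6.21134447 310.38346789] [0.09833463 0.09895783 0.09835368 0.09936754] [  21.3  -68.4 -158.5  111.6]
dee origin tool mm [0.39716513 4.53453038] [-0.01  0.06 -0.08 -0.    0.04]
flat [[ 19.06238107  12.5611245  157.02322258]
 [  5.41138403  12.65303767 157.00491924]]
```

Emit:
play_rows(
  rows=[
    [[-0.43, 0.16, 2, 0, 2.2], [-0.43, 0.16, 6, 0, 2.2], [-0.43, 0.16, 9, 0, 2.2], [-0.43, 0.16, 10.5, 0, 2.2], [-0.43, 0.16, 10.5, 0, 2.2], [-0.43, 0.16, 10.5, 0, 2.2]],
  ],
)

```text
clock: 14.35
eef_pos: [0.4155, -0.2808, 0.2128]
eef_rot: [1.766, 2.596, 0.0]
wrist_force: [0.5, -0.4, 0.4]
grip_width: 0.0265
grip_force: 39.5
```

```bash
python3 -c "
from h import *
f=grab('wrist');s=f['s'];R=Ro.from_rotvec(s['eef_rot']).as_matrix()
n=np.array([.41907,-.27696,.006]); T=(n-s['eef_pos'])@R*1000; print('nest in tool',T,'want (.4,4.6); move',T[:2]-[.4,4.6]); plan([.413,-.278,.19],21.5,s)
cv2.imwrite('pics/n4.png',cv2.resize(f['bgr'][150:400,200:440],None,fx=2,fy=2))"
```

```text
nest in tool [  2.50373515   4.44450682 206.78546061] want (.4,4.6); move [ 2.10373515 -0.15549318]
shift cm [ 0.35 -0.14  2.28] turn 0.1 now y-ang 21.6 q7 1.05 pos [ 0.4155 -0.2808  0.2128] tilt [ 0.001 -0.001 -1.   ]
```

View pics/n4.png

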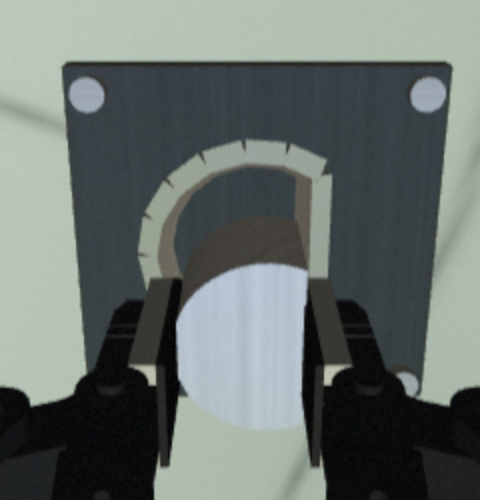

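Emit:
play_rows(
  rows=[
    [[0.2, 0, 0.5, 0, 2.2], [0.2, 0, 1.3, 0, 2.2], [0.2, 0, 2.2, 0, 2.2], [0.2, 0, 2.2, 0, 2.2], [0.2, 0, 2.2, 0, 2.2]],
  ],
)

```text
clock: 15.02
eef_pos: [0.4139, -0.2787, 0.1893]
eef_rot: [-1.767, -2.596, 0.0]
wrist_force: [-0.2, -0.4, 0.2]
grip_width: 0.0267
grip_force: 39.4
```

```bash
python3 -c "
from h import *
s=manip.read_state();R=Ro.from_rotvec(s['eef_rot']).as_matrix()
n=np.array([.41907,-.27696,.006]); T=(n-s['eef_pos'])@R*1000; print('move',T[:2]-[.4,4.6],s['eef_pos'],s['wrist_force'])"
```

```text
move [-0.74512695  0.95480653] [ 0.41390386 -0.27874315  0.18934598] [-0.20136301 -0.39938981  0.17794927]
```

Emit:
play_rows(
  rows=[
    [[0, 0, 0, 0, 3.4], [0, 0, 0, 0, 4.4], [0, 0, 0, 0, 5.4], [0, 0, -4, 0, 8], [0, 0, -10, 0, 8.5], [0, 0, -14, 0, 8.5], [0, 0, -14, 0, 8.5], [0, 0, -14, 0, 8.5]],
  ],
)

```text
clock: 16.02
eef_pos: [0.4138, -0.2785, 0.3294]
eef_rot: [-1.767, -2.597, -0.0]
wrist_force: [0.8, -0.1, -0.7]
grip_width: 0.0848
grip_force: 0.0
```

```bash
python3 -c "
from h import *
f=grab('wrist');plan([.5293,.0007,.32],76.4,f['s'])
p=proj(f,[[.419,-.277,.02]])[0].astype(int);print(p);u,v=p
cv2.imwrite('pics/n5.png',cv2.resize(f['bgr'][max(v-80,0):v+80,u-90:u+90],None,fx=3,fy=3))"
```

```text
shift cm [21.73 21.    0.95] turn -54.9 now y-ang 21.5 q7 1.0 pos [ 0.4138 -0.2785  0.3294] tilt [-0.  0. -1.]
[327 224]
```

View pics/n5.png

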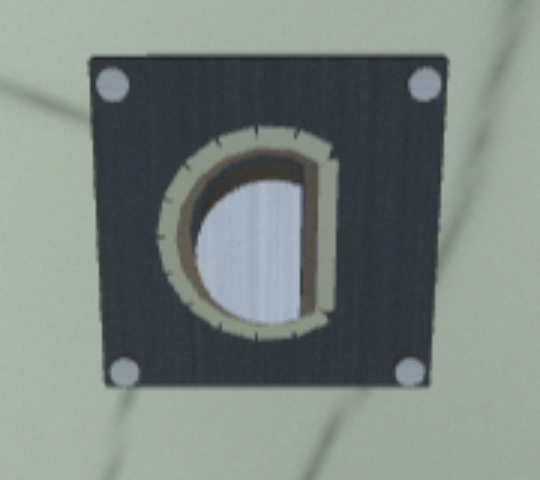

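The dee is seated flat, with its flat against the nest's flat. Next is the hex.

Emit:
play_rows(
  rows=[
    [[3.2, 3, 0, -8, 8.5], [6.8, 6.5, 0, -16, 8.5], [10.5, 10, 0, -24, 8.5], [14.2, 13.6, 0.3, -32, 8.5], [18, 17.2, 0.6, -41, 8.5], [21.7, 21, 0.9, -50, 8.5], [21.7, 21, 0.9, -54.9, 8.5], [21.7, 21, 0.9, -54.9, 8.5]],
  ],
)

```text
clock: 17.08
eef_pos: [0.5292, 0.0006, 0.3189]
eef_rot: [-0.37, -3.116, 0.0]
wrist_force: [-0.5, -1.3, 0.2]
grip_width: 0.0847
grip_force: 0.0
```

```bash
cat >> h.py <<'E'
def dark(f,c,r=.05,thr=75,amin=40):
    "dark components near world point c"
    g=cv2.cvtColor(f['bgr'],cv2.COLOR_BGR2GRAY); u,v=proj(f,[c])[0]; k=int(r*f['f']/(f['C'][2]-c[2]))
    m=np.zeros_like(g); a,b=int(u)-k,int(v)-k; m[b:b+2*k,a:a+2*k]=(g[b:b+2*k,a:a+2*k]<thr)*255
    return [q for q in cv2.findContours(m,cv2.RETR_EXTERNAL,cv2.CHAIN_APPROX_NONE)[0] if cv2.contourArea(q)>amin]
E
python3 -c "
from h import *
f=grab('wrist');plan([.5294,.0007,.207],76.4,f['s'])
for q in dark(f,[.522,0,.04]): print(cv2.contourArea(q),cv2.boundingRect(q),cv2.approxPolyDP(q,2.2,True)[:,0].tolist())
print(proj(f,[[.5025,.0072,.052],[.5025,.0072,.026],[.5103,-.0189,.052],[.5215,.0271,.052]]))
cv2.imwrite('pics/w6.png',cv2.resize(f['bgr'][160:340,220:420],None,fx=3,fy=3))"
```

```text
shift cm [-0.06  0.03 11.19] turn 0.1 now y-ang 76.5 q7 1.24 pos [0.5292 0.0006 0.3189] tilt [-0.004  0.    -1.   ]
324.0 (288, 199, 66, 25) [[288, 222], [320, 204], [353, 223], [349, 215], [321, 199], [290, 216]]
195.0 (286, 188, 68, 24) [[353, 208], [341, 194], [319, 188], [300, 194], [286, 211], [298, 198], [316, 192], [335, 194]]
[[321.48018007 205.30349291]
 [321.31421363 197.68416737]
 [288.20806051 224.27494048]
 [355.08473328 224.35990019]]
```

The hex corners project within 1.5 px of the earlier measurement, so it has not moved.

Emit:
play_rows(
  rows=[
    [[-0.05, 0, 3, 0, 8.5], [-0.05, 0, 7, 0, 8.5], [-0.05, 0, 10, 0, 8.5], [-0.05, 0, 11, 0, 7], [-0.05, 0, 11, 0, 6], [-0.05, 0, 11, 0, 5.6], [-0.05, 0, 11, 0, 5.6]],
  ],
)

```text
clock: 18.0
eef_pos: [0.5309, -0.0, 0.212]
eef_rot: [0.371, 3.117, 0.0]
wrist_force: [-0.4, -0.4, 0.1]
grip_width: 0.0561
grip_force: 0.0
```

```bash
python3 -c "
from h import *
plan([.5294,.0007,.207],76.4)"
```

```text
shift cm [0.16 0.03 0.5 ] turn 0.0 now y-ang 76.4 q7 1.22 pos [ 0.5309 -0.      0.212 ] tilt [ 0.002  0.    -1.   ]
```

Emit:
play_rows(
  rows=[
    [[0.13, 0.03, 0.3, 0, 5.6], [0.13, 0.03, 0.5, 0, 5.2], [0.13, 0.03, 0.5, 0, 4.2], [0.13, 0.03, 0.5, 0, 4.2], [0.13, 0.03, 0.5, 0, 4.2], [0.13, 0.03, 0.5, 0, 4.2]],
  ],
  newtons=50,
)

```text
clock: 18.75
eef_pos: [0.5291, 0.0007, 0.2059]
eef_rot: [0.371, 3.12, 0.0]
wrist_force: [-1.6, 0.5, 4.3]
grip_width: 0.0466
grip_force: 52.7
```

```bash
python3 -c "
from h import *
plan([.5294,.0007,.207],76.4)"
```

```text
shift cm [-0.03  0.01 -0.11] turn 0.0 now y-ang 76.4 q7 1.22 pos [0.5291 0.0007 0.2059] tilt [ 0.  0. -1.]
```

Emit:
play_rows(
  rows=[
    [[0, 0, -0.5, 0, 4.2], [0, 0, -2, 0, 4.2], [0, 0, -6, 0, 4.2], [0, 0, -11, 0, 4.2], [0, 0, -11.5, 0, 4.2], [0, 0, -11.5, 0, 4.2]],
  ],
)

```text
clock: 19.5
eef_pos: [0.5289, 0.0005, 0.3214]
eef_rot: [0.371, 3.118, 0.0]
wrist_force: [-1.1, -0.3, -1.9]
grip_width: 0.0466
grip_force: 52.3
```

```bash
python3 -c "
from h import *
plan([.594,-.2958,.32],74.3);print(manip.read_state()['grip_width'])"
```

```text
shift cm [-13.28 -27.28   0.15] turn 2.1 now y-ang 76.4 q7 1.24 pos [5.289e-01 5.000e-04 3.214e-01] tilt [ 0.001 -0.    -1.   ]
0.04664056396366428
```

Emit:
play_rows(
  rows=[
    [[-2.2, -4.5, 0, 0.5, 4.2], [-4.4, -9, 0, 1, 4.2], [-6.6, -13.6, 0, 1.5, 4.2], [-8.8, -18.2, 0, 2, 4.2], [-11, -22.7, 0, 2.1, 4.2], [-13.3, -27.3, 0, 2.1, 4.2], [-13.3, -27.3, 0, 2.1, 4.2], [-13.3, -27.3, 0, 2.1, 4.2]],
  ],
)

```text
clock: 20.5
eef_pos: [0.5935, -0.2955, 0.3184]
eef_rot: [-0.429, -3.108, -0.003]
wrist_force: [-0.8, 0.2, -1.1]
grip_width: 0.0472
grip_force: 52.2
```

```bash
python3 -c "
from h import *
f=grab('wrist');plan([.594,-.2958,.32],74.3,f['s']);nest(f,[.594,-.2958],'pics/n6.png')
im=f['bgr']; np.save('pics/n6.npy',im)
print(proj(f,[[.594,-.2958,.014]]), 'samples',[(x,y,im[y,x].tolist()) for x,y in [(320,200),(320,180),(320,300),(250,180)]])
"
```

```text
shift cm [-0.05 -0.02 -0.16] turn 0.0 now y-ang 74.3 q7 1.72 pos [ 0.5935 -0.2955  0.3184] tilt [-0.004  0.002 -1.   ]
plate ((608.697265625, -308.6923522949219), (123.28533935546875, 126.72904205322266), 13.801656723022461)
crop at [215 121] scale 3
[[320.04911261 228.43872825]] samples [(320, 200, [74, 68, 59]), (320, 180, [73, 66, 58]), (320, 300, [216, 202, 189]), (250, 180, [141, 150, 140])]
```

View pics/n6.png

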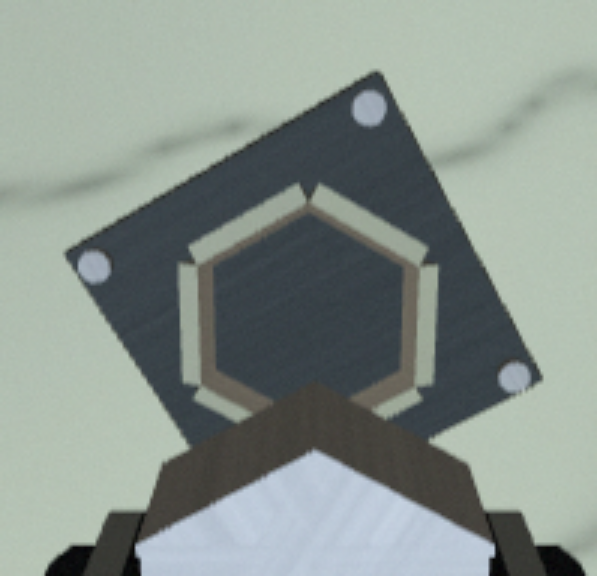

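The crop shows the hex nest with plate corners at (377,70), (66,253), (542,378) and seat sides parallel to the held hex. The hex's top front corner is at (315,450), with its side corners at (138,545) and (492,545).

```bash
python3 -c "
from h import *
f=grab('wrist');s=f['s'];R=Ro.from_rotvec(s['eef_rot']).as_matrix();T=lambda P:(P-s['eef_pos'])@R*1000
q=lambda L:(np.array(L)+.5)/3-.5+[215,121]
plan([.594,-.2958,.32],74.3,s);print(s['dq'].round(3))
P=cast(f,q([[377,70],[66,253],[542,378]]),.006);print('plate',P[1:].mean(0),T(P[1:].mean(0)),np.linalg.norm(P[1]-P[0]),np.linalg.norm(P[2]-P[0]))
I=T(cast(f,q([[309,205],[198,265],[418,265],[202,387],[414,387]]),.014));print(I.round(1), 'centre by opp corners',(I[1]+I[4])/2,(I[2]+I[3])/2)
H=T(cast(f,q([[315,450],[138,545],[492,545]]),s['eef_pos'][2]-.1539));print(H.round(1),'centre x by corner',H[0,0]-27.7, H[1:,0]-13.86)
"
```

```text
shift cm [-0.04 -0.13 -0.11] turn 0.1 now y-ang 74.4 q7 1.72 pos [ 0.5939 -0.2945  0.3189] tilt [-0.003  0.002 -1.   ]
[-0.014 -0.015 -0.011 -0.001  0.002  0.001  0.002]
plate [ 0.59470972 -0.29695006  0.006     ] [ -2.46848261  -2.66258705 312.90384341] 0.0982922375940278 0.09893817279457098
[[ 30.8  -2.5 305. ]
 [ 14.5 -32.5 304.9]
 [ 14.4  26.9 305. ]
 [-20.6 -32.6 304.8]
 [-20.7  26.9 304.9]] centre by opp corners [ -3.07928163  -2.80668988 304.90146344] [ -3.07239702  -2.84319636 304.90142948]
[[ 27.   -1.  154. ]
 [ 13.4 -24.5 153.9]
 [ 13.3  22.5 154. ]] centre x by corner -0.6672946674706317 [-0.4793458  -0.58043299]
```

Emit:
play_rows(
  rows=[
    [[-0.2, -0.15, 2, 0, 4.2], [-0.2, -0.15, 6, 0, 4.2], [-0.2, -0.15, 9, 0, 4.2], [-0.2, -0.15, 10.3, 0, 4.2], [-0.2, -0.15, 10.3, 0, 4.2], [-0.2, -0.15, 10.3, 0, 4.2]],
  ],
)

```text
clock: 21.35
eef_pos: [0.5966, -0.2981, 0.219]
eef_rot: [0.428, 3.11, -0.001]
wrist_force: [-0.9, 0.0, -0.9]
grip_width: 0.047
grip_force: 52.2
```

```bash
python3 -c "
from h import *
s=manip.read_state();R=Ro.from_rotvec(s['eef_rot']).as_matrix();T=(np.array([.595,-.297,.006])-s['eef_pos'])@R*1000
print('move',T[:2]-[-.6,-1.0]);plan([.595,-.297,.187],74.3,s)"
```

```text
move [2.87499379 1.67370645]
shift cm [0.19 0.06 3.2 ] turn 0.0 now y-ang 74.3 q7 1.72 pos [ 0.5966 -0.2981  0.219 ] tilt [ 0.002 -0.001 -1.   ]
```

Emit:
play_rows(
  rows=[
    [[0.15, 0.1, 1, 0, 4.2], [0.15, 0.1, 1.7, 0, 4.2], [0.15, 0.1, 1.7, 0, 4.2], [0.15, 0.1, 1.7, 0, 4.2], [0.15, 0.1, 1.7, 0, 4.2]],
  ],
)

```text
clock: 21.98
eef_pos: [0.5948, -0.2967, 0.2011]
eef_rot: [0.428, 3.112, -0.0]
wrist_force: [0.0, -0.1, -1.6]
grip_width: 0.0467
grip_force: 52.2
```

```bash
python3 -c "
from h import *
s=manip.read_state();R=Ro.from_rotvec(s['eef_rot']).as_matrix();T=(np.array([.595,-.297,.006])-s['eef_pos'])@R*1000
print('move',T[:2]-[-.6,-1.0],s['eef_pos'],s['dq'].round(3))
f=grab('wrist');H=[]
z=s['eef_pos'][2]-.1539
c=proj(f,[s['eef_pos']*[1,1,0]+[0,0,z]])[0]
b=f['bgr'].astype(int);m=((b[...,0]>165)&(b[...,0]-b[...,2]>12)).astype(np.uint8)*255
for q in cv2.findContours(m,cv2.RETR_EXTERNAL,cv2.CHAIN_APPROX_NONE)[0]:
    if cv2.contourArea(q)>500: p=cv2.approxPolyDP(q,3,True)[:,0];print(p.tolist());print(((cast(f,p,z)-s['eef_pos'])@R*1000).round(1)[:,:2].tolist())
"
```

```text
move [0.44972916 0.77120964] [ 0.59483256 -0.29670319  0.20107948] [-0.     0.    -0.002 -0.    -0.001 -0.002  0.   ]
[[319, 271], [260, 303], [264, 360], [317, 385], [376, 359], [379, 305]]
[[26.9, -1.2], [13.1, -24.7], [-14.0, -24.5], [-27.0, -2.2], [-13.6, 22.8], [12.1, 22.7]]
```

Emit:
play_rows(
  rows=[
    [[0.04, 0.05, 0.6, 0, 4.2], [0.04, 0.05, 1.2, 0, 4.2], [0.04, 0.05, 1.4, 0, 4.2], [0.04, 0.05, 1.4, 0, 4.2], [0.04, 0.05, 1.4, 0, 4.2]],
  ],
)

```text
clock: 22.65
eef_pos: [0.5945, -0.2961, 0.1869]
eef_rot: [0.428, 3.112, -0.0]
wrist_force: [0.1, 0.1, -0.9]
grip_width: 0.0467
grip_force: 52.3
```

Emit:
play_rows(
  rows=[
    [[0, 0, 0, 0, 5.4], [0, 0, 0, 0, 6.4], [0, 0, 0, 0, 7.4], [0, 0, -4, 0, 8.5], [0, 0, -10, 0, 8.5], [0, 0, -14, 0, 8.5], [0, 0, -14, 0, 8.5], [0, 0, -14, 0, 8.5]],
  ],
)

```text
clock: 23.65
eef_pos: [0.5941, -0.2958, 0.3264]
eef_rot: [-0.428, -3.112, -0.0]
wrist_force: [-0.7, 0.1, -0.1]
grip_width: 0.0849
grip_force: 0.0
```

```bash
cat >> h.py <<'E'
def top(f,z,c,r=.06,eps=3):
    "bright blue-white faces at height z near world xy c"
    b=f['bgr'].astype(int);m=((b[...,0]>165)&(b[...,0]-b[...,2]>12)).astype(np.uint8)*255
    for q in cv2.findContours(m,cv2.RETR_EXTERNAL,cv2.CHAIN_APPROX_NONE)[0]:
        if cv2.contourArea(q)>400:
            W=cast(f,q[:,0],z)
            (x,y),R=cv2.minEnclosingCircle((W[:,:2]*1000).astype(np.float32))
            if np.hypot(x/1000-c[0],y/1000-c[1])<r: print('face centre mm',round(x,1),round(y,1),'R',round(R,1),(cast(f,cv2.approxPolyDP(q,eps,True)[:,0],z)[:,:2]*1000).round(1).tolist())
E
python3 -c "
from h import *
f=grab('wrist');plan([.5305,.0008,.32],90,f['s'])
top(f,.032,[.595,-.297])"
```

```text
shift cm [14.13 26.84  0.65] turn -15.7 now y-ang 74.3 q7 1.72 pos [ 0.5941 -0.2958  0.3264] tilt [-0.001  0.    -1.   ]
face centre mm 594.9 -297.1 R 27.1 [[568.9, -289.4], [575.5, -315.6], [602.1, -323.0], [620.8, -304.8], [614.6, -278.7], [588.1, -271.1]]
```

Emit:
play_rows(
  rows=[
    [[2.4, 4.5, 0, -2.5, 8.5], [4.8, 9, 0, -5, 8.5], [7.2, 13.5, 0, -7.5, 8.5], [9.5, 18, 0.3, -10, 8.5], [11.8, 22.4, 0.6, -12.5, 8.5], [14.1, 26.8, 0.6, -15.7, 8.5], [14.1, 26.8, 0.6, -15.7, 8.5], [14.1, 26.8, 0.6, -15.7, 8.5]],
  ],
)

```text
clock: 24.7
eef_pos: [0.5307, -0.0003, 0.3197]
eef_rot: [0.001, -3.139, 0.001]
wrist_force: [-0.1, -0.6, -0.3]
grip_width: 0.0849
grip_force: 0.0
```

```bash
python3 -c "
from h import *
f=grab('wrist');plan([.5305,.0008,.178],90,f['s'])
top(f,.026,[.5305,0])
f=grab('top');b=f['bgr'].astype(int)
"
```

```text
shift cm [-1.000e-02  1.200e-01  1.417e+01] turn 0.0 now y-ang 90.0 q7 1.46 pos [ 5.307e-01 -3.000e-04  3.197e-01] tilt [-0.002 -0.001 -1.   ]
face centre mm 529.3 -0.1 R 31.2 [[498.5, -0.2], [508.6, -22.6], [519.0, -29.1], [531.3, -31.1], [552.6, -20.5], [558.8, -10.0], [559.7, 4.8], [546.6, 25.7], [525.6, 30.6], [511.8, 25.5], [504.7, 18.3]]
```

Emit:
play_rows(
  rows=[
    [[0.1, 0.03, 4, 0, 8.5], [0.1, 0.03, 8, 0, 8.5], [0.1, 0.03, 11, 0, 8.5], [0.1, 0.03, 13, 0, 8.5], [0.1, 0.03, 13, 0, 8.5], [0.1, 0.03, 13, 0, 8.5], [0.1, 0.03, 13, 0, 8.5]],
  ],
)

```text
clock: 25.68
eef_pos: [0.5307, 0.0001, 0.1919]
eef_rot: [0.0, 3.14, -0.0]
wrist_force: [0.4, -0.3, -0.5]
grip_width: 0.0853
grip_force: 0.0
```

```bash
python3 -c "
from h import *
plan([.5295,0,.178],90)"
```

```text
shift cm [ 0.13 -0.01  1.39] turn -0.0 now y-ang 90.0 q7 1.42 pos [5.307e-01 1.000e-04 1.919e-01] tilt [ 0.002 -0.    -1.   ]
```

Emit:
play_rows(
  rows=[
    [[0.1, 0, 0.8, 0, 8.5], [0.1, 0, 1.4, 0, 7.8], [0.1, 0, 1.4, 0, 7.2], [0.1, 0, 1.4, 0, 5.8], [0.1, 0, 1.4, 0, 5.8], [0.1, 0, 1.4, 0, 5.8], [0.1, 0, 1.4, 0, 5.8]],
  ],
  newtons=60,
)

```text
clock: 26.55
eef_pos: [0.5289, 0.0006, 0.1771]
eef_rot: [0.001, -3.141, -0.0]
wrist_force: [-2.3, 0.7, 4.8]
grip_width: 0.0618
grip_force: 65.4
```

```bash
python3 -c "
from h import *
plan([.5295,0,.178],90)"
```

```text
shift cm [-0.06 -0.06 -0.09] turn 0.0 now y-ang 90.0 q7 1.42 pos [0.5289 0.0006 0.1771] tilt [-0.  0. -1.]
```

Emit:
play_rows(
  rows=[
    [[0, 0, -0.5, 0, 5.8], [0, 0, -2, 0, 5.8], [0, 0, -6, 0, 5.8], [0, 0, -11, 0, 5.8], [0, 0, -15, 0, 5.8], [0, 0, -15, 0, 5.8], [0, 0, -15, 0, 5.8]],
  ],
)

```text
clock: 27.42
eef_pos: [0.5285, 0.0003, 0.3267]
eef_rot: [0.001, -3.141, 0.0]
wrist_force: [0.2, 1.1, -3.1]
grip_width: 0.0618
grip_force: 66.4
```

```bash
python3 -c "
from h import *
f=grab('top');g=cv2.cvtColor(f['bgr'],cv2.COLOR_BGR2GRAY);m=np.zeros_like(g);m[200:264,232:296]=(g[200:264,232:296]<90)*255
k=cv2.convexHull(np.vstack([q for q in cv2.findContours(m,0,1)[0] if cv2.contourArea(q)>10]));print(cv2.minAreaRect((cast(f,k[:,0],.006)[:,:2]*1000).astype(np.float32)))
plan([.598,.287,.32],90);print(manip.read_state()['grip_width'])"
```

```text
((596.187255859375, 286.6300964355469), (98.8485336303711, 97.6773452758789), 5.959117889404297)
shift cm [-6.99 28.67  0.57] turn 0.0 now y-ang 90.0 q7 1.46 pos [5.282e-01 3.000e-04 3.259e-01] tilt [-0.002 -0.    -1.   ]
0.06237555310969159
```

Emit:
play_rows(
  rows=[
    [[-2, 4.8, 0, 0, 5.8], [-4, 9.6, 0, 0, 5.8], [-6, 14.4, 0, 0, 5.8], [-8, 19.2, 0, 0, 5.8], [-10, 24, 0, 0, 5.8], [-11.7, 28.7, 0, 0, 5.8], [-11.7, 28.7, 0, 0, 5.8], [-11.7, 28.7, 0, 0, 5.8]],
  ],
)

```text
clock: 28.48
eef_pos: [0.6452, 0.2871, 0.3241]
eef_rot: [0.002, -3.138, 0.004]
wrist_force: [-0.7, -0.8, -2.0]
grip_width: 0.0621
grip_force: 66.5
```

```bash
python3 -c "
from h import *
f=grab('wrist');s=f['s'];plan([.598,.287,.32],90,s)
R=Ro.from_rotvec(s['eef_rot']).as_matrix()
g=cv2.cvtColor(f['bgr'],cv2.COLOR_BGR2GRAY)
w=np.array([[.597+a*.065,.287+b*.065,.006] for a,b in((1,1),(1,-1),(-1,-1),(-1,1))]);print(proj(f,w).round())
m=np.zeros_like(g);cv2.fillPoly(m,[proj(f,w).astype(np.int32)],255);d=((g<90)*255).astype(np.uint8)&m
for k in cv2.findContours(d,0,1)[0]:
    if cv2.contourArea(k)>300: print(cv2.contourArea(k),cv2.boundingRect(k),cv2.minAreaRect((cast(f,k[:,0],.006)[:,:2]*1000).astype(np.float32)),(cast(f,cv2.approxPolyDP(k,4,True)[:,0],.006)[:,:2]*1000).round().tolist())
z=s['eef_pos'][2]-.1771+.026
top(f,z,s['eef_pos'][:2])
"
```

```text
shift cm [ 4.72 -0.01  0.43] turn 0.1 now y-ang 90.1 q7 1.02 pos [0.6452 0.2871 0.3241] tilt [-0.004 -0.002 -1.   ]
[[395. 242.]
 [247. 242.]
 [236.  80.]
 [407.  80.]]
14545.0 (251, 95, 133, 135) ((596.392578125, 286.03411865234375), (99.07442474365234, 99.66260528564453), 6.2313232421875) [[543.0, 330.0], [553.0, 232.0], [650.0, 243.0], [640.0, 247.0], [644.0, 252.0], [650.0, 249.0], [641.0, 331.0], [631.0, 333.0], [633.0, 339.0], [640.0, 336.0], [640.0, 340.0]]
face centre mm 644.9 285.7 R 31.2 [[613.8, 284.9], [615.8, 274.7], [620.0, 267.0], [627.2, 260.1], [635.6, 256.1], [653.8, 256.1], [663.7, 260.9], [674.1, 275.3], [675.7, 287.4], [673.5, 297.2], [663.6, 310.4], [654.7, 315.3], [640.9, 316.4], [626.3, 310.8], [620.3, 304.7], [615.4, 295.5]]
```

Emit:
play_rows(
  rows=[
    [[2.5, 0, 0, 0, 5.8], [4.85, 0, 2, 0, 5.8], [4.85, 0, 5, 0, 5.8], [4.85, 0, 8, 0, 5.8], [4.85, 0, 10.5, 0, 5.8], [4.85, 0, 11, 0, 5.8], [4.85, 0, 11, 0, 5.8], [4.85, 0, 11, 0, 5.8]],
  ],
)

```text
clock: 29.52
eef_pos: [0.5981, 0.2874, 0.2183]
eef_rot: [0.0, 3.139, 0.002]
wrist_force: [0.1, -0.3, -1.2]
grip_width: 0.062
grip_force: 66.7
```

```bash
python3 -c "
from h import *
f=grab('wrist');s=f['s'];plan([.5967,.2874,.184],90,s)
top(f,s['eef_pos'][2]-.1511,s['eef_pos'][:2])"
```

```text
shift cm [ 0.15 -0.01  3.43] turn -0.0 now y-ang 90.0 q7 0.96 pos [0.5981 0.2874 0.2183] tilt [ 0.002  0.001 -1.   ]
face centre mm 598.8 286.5 R 31.2 [[567.6, 285.7], [569.2, 276.7], [573.7, 267.9], [580.9, 261.0], [595.7, 256.1], [608.1, 256.8], [617.6, 261.6], [628.6, 277.4], [629.7, 289.0], [624.4, 304.3], [617.7, 311.2], [607.2, 316.4], [594.9, 317.2], [580.1, 311.6], [574.2, 305.5], [569.2, 296.3]]
```

Emit:
play_rows(
  rows=[
    [[0.1, 0, 1, 0, 5.8], [0.1, 0, 1.9, 0, 5.8], [0.1, 0, 1.9, 0, 5.8], [0.1, 0, 1.9, 0, 5.8], [0.1, 0, 1.9, 0, 5.8]],
  ],
)

```text
clock: 30.2
eef_pos: [0.5966, 0.2876, 0.1981]
eef_rot: [-0.001, 3.141, 0.0]
wrist_force: [-0.3, -0.9, -1.6]
grip_width: 0.0619
grip_force: 66.7
```

```bash
python3 -c "
from h import *
f=grab('wrist');s=f['s'];plan([.5967,.2874,.184],90,s);print(s['dq'].round(3))
top(f,s['eef_pos'][2]-.1511,s['eef_pos'][:2])"
```

```text
shift cm [-0.01 -0.02  1.41] turn 0.0 now y-ang 90.0 q7 0.96 pos [0.5966 0.2876 0.1981] tilt [ 0.  0. -1.]
[ 0.002 -0.002 -0.001  0.003  0.     0.001  0.002]
face centre mm 596.9 286.6 R 31.2 [[565.8, 285.8], [567.4, 276.8], [571.9, 267.9], [579.2, 261.0], [587.5, 257.0], [594.4, 256.1], [607.3, 257.2], [617.3, 263.3], [626.8, 277.9], [627.9, 289.1], [625.2, 299.3], [616.4, 310.9], [605.4, 316.5], [594.0, 317.3], [586.7, 316.0], [578.3, 311.6], [571.5, 304.8], [567.4, 296.3]]
```

Aligned with the nest at (596.4, 286.0); lowering.

Emit:
play_rows(
  rows=[
    [[0, 0, 0.6, 0, 5.8], [0, -0.04, 1.1, 0, 5.8], [0, -0.04, 1.4, 0, 5.8], [0, -0.04, 1.4, 0, 5.8], [0, -0.04, 1.4, 0, 5.8]],
  ],
)

```text
clock: 30.88
eef_pos: [0.5964, 0.2871, 0.1838]
eef_rot: [0.001, -3.142, -0.0]
wrist_force: [0.1, 0.0, -2.7]
grip_width: 0.0623
grip_force: 66.9
```

Emit:
play_rows(
  rows=[
    [[0, 0, 0, 0, 6.8], [0, 0, 0, 0, 7.6], [0, 0, 0, 0, 8.5], [0, 0, 0, 0, 8.5], [0, 0, -4, 0, 8.5], [0, 0, -9, 0, 8.5], [0, 0, -14, 0, 8.5], [0, 0, -14, 0, 8.5]],
  ],
)

```text
clock: 31.88
eef_pos: [0.5982, 0.2882, 0.3296]
eef_rot: [-0.001, 3.133, 0.007]
wrist_force: [-0.1, 0.3, -0.4]
grip_width: 0.0848
grip_force: 0.0
```

```bash
python3 -c "
from h import *
f=grab('wrist');top(f,.032,[.5964,.286])
print(proj(f,[[.5964,.286,.014]]),f['s']['eef_pos'])
g=grab('top')
for c in ([.4194,.2857],[.419,-.277],[.595,-.297],[.5964,.286]): print(c);top(g,.032,c,.04)
print('hammer pix',g['bgr'][216,385],g['bgr'][180,375],'can',g['bgr'][309,165])
a=cv2.imread('pics/top0.png').astype(int);d=np.abs(a-g['bgr']).max(2)>40
d[330:]=0;d=d.astype(np.uint8)*255
for q in cv2.findContours(d,0,2)[0]:
    if cv2.contourArea(q)>15: print(cv2.boundingRect(q))
"
```

```text
face centre mm 597.2 286.3 R 31.1 [[566.1, 286.0], [569.2, 273.6], [579.4, 260.9], [599.9, 255.4], [614.5, 260.5], [622.4, 268.5], [627.8, 288.2], [621.6, 305.5], [614.6, 311.9], [594.2, 317.0], [579.5, 311.8], [572.4, 304.6]]
[[316.25255637 217.59167273]] [0.59819824 0.28818854 0.32958603]
[0.4194, 0.2857]
[0.419, -0.277]
[0.595, -0.297]
[0.5964, 0.286]
hammer pix [133 124 118] [ 79 118 140] can [151 138 131]
(469, 293, 16, 13)
(255, 292, 10, 10)
(471, 222, 20, 20)
(244, 213, 40, 39)
(213, 192, 49, 85)
(253, 172, 114, 158)
(188, 168, 21, 32)
(238, 138, 21, 30)
```

```bash
python3 -c "
from plant import manip
print(manip.job_done())"
```

```text
the job is handed in; nothing more can be done
None
```

All four blanks are seated and released in their nests in the order asked, with the hammer and spray can left undisturbed. I confirmed the square and dee by eye and the hex and round by measurement, and handed the job in at about 32 s on the robot's clock.

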